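Restock the seasoning caddy

TASK

Gather the seasonings into the wooden caddy, each upright in the cup of its own colour: the black-capped jar with the green label in the green cup, the gold-capped jar in the yellow cup, the salt shaker in the white cup and the red-capped jar in the red cup. Leave the brown dropper bottle and the blue-capped jar standing where they are; they do not belong in the caddy.

Things in the scene. Friction and masses are not known exactly. Their poses are not given: they have to be found in the camera images.
- green_jar_mid (a point): spice jar with a black cap and a green label, round, 45 mm in diameter, 105 mm tall, about 0.11 kg; goes into the green cup. The point is at its centre, half-way up; z points to its cap. Loose, stands upright on the counter at the start.
- gold_jar_mid (a point): spice jar with a gold cap (a green mark on top), round, 42 mm in diameter, 106 mm tall, about 0.11 kg; goes into the yellow cup. The point is at its centre, half-way up; z points to its cap. Loose, stands upright on the counter at the start.
- salt_mid (a point): clear salt shaker with a light grey domed top, round, 44 mm in diameter at the foot, narrowing upward, 90 mm tall, about 0.1 kg; goes into the white cup. The point is at its centre, half-way up; z points to its cap. Loose, stands upright on the counter at the start.
- red_jar_mid (a point): plain pale round jar with a bright red cap, 42 mm in diameter, 100 mm tall, about 0.12 kg; goes into the red cup. The point is at its centre, half-way up; z points to its cap. Loose, stands upright on the counter at the start.
- dropper_mid (a point): small brown dropper bottle with a black squeeze top, 33 mm in diameter, 102 mm tall; does not belong in the caddy and stays where it stands. The point is at its centre, half-way up; z points to its cap. Loose, stands upright on the counter at the start.
- blue_jar_mid (a point): plain pale round jar with a blue cap, otherwise like the red-capped one, 42 mm in diameter, 100 mm tall; does not belong in the caddy and stays where it stands. The point is at its centre, half-way up; z points to its cap. Loose, stands upright on the counter at the start.
- cup_green: Green round cup, one of four fixed 90 mm apart in a row (order varies) in a fixed wooden caddy 92 x 372 mm, walls 14 mm high, a metal handle 28 mm high at each end. Outside diameter 74 mm, inside 66 mm. Origin: centre of its underside, 5 mm above the counter; inner floor 4 mm, rim 24 mm above the origin. y axis along the row, x across it, z up.
- cup_yellow: Yellow round cup, one of four fixed 90 mm apart in a row (order varies) in a fixed wooden caddy 92 x 372 mm, walls 14 mm high, a metal handle 28 mm high at each end. Outside diameter 74 mm, inside 66 mm. Origin: centre of its underside, 5 mm above the counter; inner floor 4 mm, rim 24 mm above the origin. y axis along the row, x across it, z up.
- cup_white: White round cup, one of four fixed 90 mm apart in a row (order varies) in a fixed wooden caddy 92 x 372 mm, walls 14 mm high, a metal handle 28 mm high at each end. Outside diameter 74 mm, inside 66 mm. Origin: centre of its underside, 5 mm above the counter; inner floor 4 mm, rim 24 mm above the origin. y axis along the row, x across it, z up.
- cup_red: Red round cup, one of four fixed 90 mm apart in a row (order varies) in a fixed wooden caddy 92 x 372 mm, walls 14 mm high, a metal handle 28 mm high at each end. Outside diameter 74 mm, inside 66 mm. Origin: centre of its underside, 5 mm above the counter; inner floor 4 mm, rim 24 mm above the origin. y axis along the row, x across it, z up.

How it is judged (in metres and radians):
At the end, for the whole second after the job is handed in: Each of the four seasonings stands upright (within 0.12 rad) on the floor of its own cup (height within 5 mm, centre within 15 mm of the cup's axis) and is at rest; the dropper bottle and the blue-capped jar are within 20 mm of where they started (horizontal distance between green_jar_mid and cup_green below 0.015 m and height (world z) of green_jar_mid between 0.0565 and 0.0665 m and angle between each of green_jar_mid, gold_jar_mid, salt_mid, red_jar_mid's own z axis and vertical below 0.12 rad and linear speed of each of green_jar, gold_jar, salt, red_jar below 0.02 m/s and horizontal distance between gold_jar_mid and cup_yellow below 0.015 m and height (world z) of gold_jar_mid between 0.057 and 0.067 m and horizontal distance between salt_mid and cup_white below 0.015 m and height (world z) of salt_mid between 0.049 and 0.059 m and horizontal distance between red_jar_mid and cup_red below 0.015 m and height (world z) of red_jar_mid between 0.054 and 0.064 m and not (distance of dropper_mid from where it was at the start of the episode above 0.02 m) and not (distance of blue_jar_mid from where it was at the start of the episode above 0.02 m)); the robot touches nothing.
It fails at once if the dropper bottle or the blue-capped jar is moved more than 20 mm (distance of any of dropper_mid, blue_jar_mid from where it was at the start of the episode above 0.02 m).
It also fails if it takes over 109 s, if anything falls off the work surface, if the arm or the gripper's body presses on something with over 40 N, if the wrist force passes 120 N, or if a joint passes its speed limit or range.

ROBOT

A 6-joint arm with a two-finger parallel gripper is mounted at the origin on the work surface; the furniture and walls round the work are solid. World frame = base frame: x ahead of the robot, y to its left, z up, the work surface at z = 0. Lengths are in m, angles in degrees, forces in N, time in s.
With the tool pointing down it reaches from about 0.35 to 0.775 m from the base axis. Payload 5.5 kg.
Tool frame: the origin (TCP) lies where the fingers leave the gripper's body, on its centre line; the fingertips stand 73 mm ahead of it and the grasp point (between the pads) lies 54 mm ahead of it; z points along the fingers, y is the line along which they close (so a half turn about z gives the same grasp; the last joint's range is limited). The gripper opens to 85 mm and grips with 20 to 120 N. Pads are 22 mm wide; open, the fingers measure 114 mm over their backs; the gripper's body (76 mm by 85 mm) begins 54 mm behind the grasp point. The pads swing forward as they close: fully open they stand 13 mm farther back than shut.
Start: joints at [61.845, 17.945, 2.641, 74.691, 0, 82.002], TCP at [0.198, 0.54, 0.304] pointing down, gripper open.
Joint ranges: [-158.12, 158.12], [-49.38, 96.58], [-58.88, 72.47], [-126.05, 133.96], [-84.25, 85.87], [-180, 180]. Speed limits (degrees/s): [147.25, 147.25, 180, 180, 180, 180].

INTERFACE

Orientations are given as [roll, pitch, yaw] about the fixed x, y, z axes, in that order (R = Rz(yaw) Ry(pitch) Rx(roll)).
In Python, from workcell import ctrl, read_camera, camera_info, hand_in, nets gives the robot as it stands.
- The arm moves only by the tool step_arm, never from a script. Its argument "commands" is a list of rows, each an object with "dp": the shift along the tool's x, y, z each as a share of 500 mm, from -1 to 1, a list of three; "rot": the turn, a rotation vector about the tool's x, y, z each as a share of 0.5 rad, from -1 to 1, a list of three; "claw": the closure, from 0 (fully open) to 1 (shut). A call has 1 to 20 rows; each row is the pose to reach, as a shift and turn from the pose commanded when the call began, along the tool's axes at that moment; what a row does not reach only later rows make up. A row lasts 1/10 s, in which the tool goes at most 50 mm and 8.59 degrees, less where a joint would pass 70% of its speed; a pose out of reach is approached as far as the arm can. A call with a number of a shift or a turn outside -1 to 1 is refused whole. A call with a gripper value outside its range is refused whole. The fingers move at their own pace and stop on an object; the grip force is fixed at half the most. Time passes only in rows, so rows that repeat a pose let the fingers close. It gives the time, the measured TCP pose, the force, the opening and the grip force at its end, in the units of the state.
- ctrl.observe(): the state, without advancing time (a new reading comes with each control period).
- read_camera(name): name is "scene" or "top"; returns (picture, depth): 400x640x3 uint8, red, green, blue; 400x640 float32, m along the optical axis (not along the pixel's ray), 0 where there is no reading.
- camera_info(name): a dict with "intrinsics" (3x3 intrinsics, pixels), "cam_to_world" (4x4, takes a point from camera to world coordinates). Camera axes: x right, y up, looking along -z (the intrinsics and any distortion apply to the point x, -y, -z); pixel columns grow to the right and rows downward; lengths in m; the calibration is good to about 2 mm. A picture is of the moment at which its call begins. camera_info takes no time and is no camera call.
- hand_in(): hands the job in; it is judged then, once.
Trained networks look in the newest picture that a camera, given by its name, has taken for a name from the list of things; names that differ only in an ending like _2 or _b are one class to them, and where a whole thing is asked for, a point or a joint stands for the part that bears it (a point fixed in the world has none). Each returns a list of dicts, best first, with "score" (0 to 1); they miss things now and then, are a little off and sometimes report something else, mostly with a low value. They report only what shows in the picture. A call takes as long as a camera call.
- nets.spot_in(camera, name): "extent" ([left, top, right, bottom] in pixels, round what is visible of it).
- nets.silhouettes(camera, name): "region" (400x640 bool, what is visible of it) and "extent" ([left, top, right, bottom] in pixels, round what is visible of it).
- nets.landmark_of(camera, name): "position" ([column, row] in pixels: a listed point, or the origin of a listed thing).
The state is a dict: "t": time; "joints": joint angles; "joint_vel": joint speeds; "joint_efforts": joint torques, N m; "tcp_pos": TCP position; "tool_rot": TCP orientation; "wrist_force": force on the tool from outside, world axes, zero at the start; "moment": the same for the moment, N m; "opening": finger opening in m; "finger_force": force on a finger pad.
Only numpy, scipy, OpenCV 4.12 (cv2) and the standard library are available. Lean on these libraries where they do the work, as an engineer would, in place of code of your own. Each camera call takes 0.05 s, during which the arm holds its last target. There are 200 camera calls.

## Working session

There is one attempt and no reset: what is moved stays moved. The work goes in short steps, Python scripts to look and compute and a tool call to move; the robot and the scene stay as the last step left them, time stands still between calls to the robot, and variables do not carry over. Pictures are saved under pics/ and viewed, at most 14 in all, crops included, and the job is handed in when it is done.

Besides the shell and the picture viewer there is one more tool, called after "Call:" by a JSON object that holds its "op" and its "data", one argument or row to a line. step_arm: Moves the arm, as the interface text tells. Its arguments: {"type":"object","properties":{"commands":{"type":"array"}},"required":["commands"]}

```bash
mkdir -p pics; ls; cat > h.py <<'E'
import numpy as np, cv2
from workcell import ctrl, read_camera, camera_info, hand_in, nets
def px2w(cam,u,v,d):
    i=camera_info(cam);K=np.array(i["intrinsics"]);T=np.array(i["cam_to_world"])
    p=np.linalg.inv(K)@np.array([u,v,1.])*d
    return (T@np.array([p[0],-p[1],-p[2],1]))[:3]
def on_plane(cam,u,v,z):
    a=px2w(cam,u,v,0.);b=px2w(cam,u,v,1.)
    return a+(b-a)*(z-a[2])/(b[2]-a[2])
E
python3 - <<'E'
from h import *
for c in("scene","top"):
    im,d=read_camera(c);cv2.imwrite(f"pics/{c}0.png",im[:,:,::-1]);print(c,np.round(camera_info(c)["cam_to_world"],3).tolist(),np.round(camera_info(c)["intrinsics"],1).tolist())
Z=dict(green_jar_mid=.0525,gold_jar_mid=.053,salt_mid=.045,red_jar_mid=.05,dropper_mid=.051,blue_jar_mid=.05,cup_green=.005,cup_yellow=.005,cup_white=.005,cup_red=.005)
for c in("top","scene"):
  for n,z in Z.items():
    r=nets.landmark_of(c,n)[:2]
    print(c,n,[(round(q["score"],2),np.round(q["position"]).tolist(),np.round(on_plane(c,*q["position"],z),3).tolist()) for q in r])
o=ctrl.observe();print(o)
E
```

```text
pics
scene [[0.656, 0.447, -0.608, -0.215], [-0.755, 0.382, -0.533, -0.626], [-0.006, 0.809, 0.588, 0.791], [0.0, 0.0, 0.0, 1.0]] [[482.7, 0.0, 325.8], [0.0, 482.7, 194.9], [0.0, 0.0, 1.0]]
top [[-0.001, 0.988, -0.155, 0.343], [-1.0, -0.001, -0.001, 0.006], [-0.001, 0.155, 0.988, 1.225], [0.0, 0.0, 0.0, 1.0]] [[407.8, 0.0, 324.1], [0.0, 407.8, 201.8], [0.0, 0.0, 1.0]]
top green_jar_mid [(0.79, [313.0, 236.0], [0.427, 0.038, 0.052])]
top gold_jar_mid [(0.73, [444.0, 189.0], [0.566, -0.345, 0.053]), (0.53, [211.0, 182.0], [0.587, 0.338, 0.053])]
top salt_mid []
top red_jar_mid [(0.71, [444.0, 190.0], [0.561, -0.345, 0.05])]
top dropper_mid [(0.67, [360.0, 237.0], [0.425, -0.097, 0.051])]
top blue_jar_mid [(0.7, [363.0, 236.0], [0.427, -0.104, 0.05]), (0.64, [232.0, 232.0], [0.441, 0.272, 0.05])]
top cup_green [(0.74, [387.0, 184.0], [0.589, -0.185, 0.005]), (0.5, [313.0, 235.0], [0.435, 0.04, 0.005])]
top cup_yellow [(0.65, [359.0, 188.0], [0.577, -0.098, 0.005])]
top cup_white [(0.77, [328.0, 188.0], [0.576, -0.006, 0.005])]
top cup_red [(0.72, [304.0, 191.0], [0.569, 0.068, 0.005])]

[... 677 characters left out ...]
], [0.564, 0.079, 0.005])]
{'t': 1.1, 'joints': array([6.18444570e+01, 1.79443924e+01, 2.64040277e+00, 7.46901323e+01,
       7.89231010e-04, 8.20030427e+01]), 'joint_vel': array([ 0.05130722,  0.01205033,  0.06743614, -0.02224477, -0.01403322,
       -0.05795877]), 'joint_efforts': array([ 8.23145620e-04, -4.80485094e+01,  2.98814428e+01,  4.76998885e-04,
       -1.30301487e-04,  1.28838354e-05]), 'tcp_pos': array([0.19816263, 0.53980732, 0.30392293]), 'tool_rot': array([1.79994069e+02, 3.61955438e-05, 1.59841414e+02]), 'wrist_force': array([-0.21299362, -0.7757927 , -0.17309821]), 'moment': array([ 0.05024725, -0.00721877,  0.01689366]), 'finger_force': 0.0, 'opening': 0.08566893397292226}
```

View pics/top0.png

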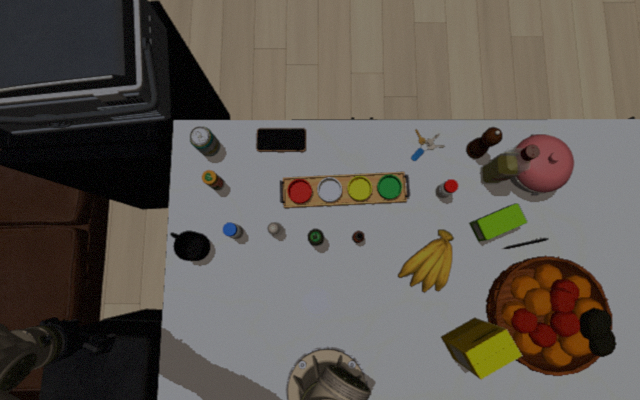

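View pics/scene0.png

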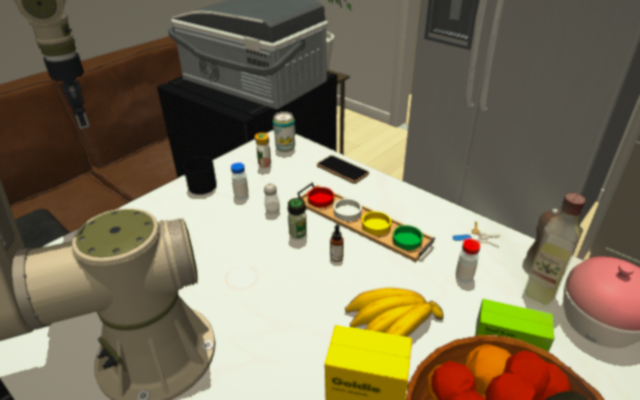

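The top view shows the gold jar at (212,180), blue (232,230), salt (274,229), green jar (315,237), dropper (358,237) and red jar (449,188). The cups, left to right, are red (300,190), white (329,190), yellow (359,188) and green (389,187). I'll refine these with depth next.

```bash
cat >> h.py <<'E'
def cloud(cam):
    im,d=read_camera(cam)
    i=camera_info(cam);K=np.array(i["intrinsics"]);T=np.array(i["cam_to_world"])
    v,u=np.mgrid[:400,:640]
    P=np.stack([(u-K[0,2])/K[0,0]*d,-(v-K[1,2])/K[1,1]*d,-d],-1)@T[:3,:3].T+T[:3,3]
    P[d==0]=np.nan
    return im,P
E
python3 - <<'E'
from h import *
A=dict(green=(.427,.038,.105),gold=(.576,.325,.106),salt=(.45,.152,.09),red=(.565,-.35,.1),drop=(.425,-.096,.102),blue=(.44,.272,.1))
C={c:cloud(c) for c in("top","scene")}
for n,(x,y,h) in A.items():
  for c,(im,P) in C.items():
    m=(np.hypot(P[...,0]-x,P[...,1]-y)<.05)&(P[...,2]>.02)&(P[...,2]<.13)
    t=m&(P[...,2]>h-.012)
    q=P[m];
    (cc,r)=cv2.minEnclosingCircle(q[:,:2].astype(np.float32)); 
    print(n,c,m.sum(),t.sum(),"cap",np.round(np.median(P[t],0),4),"all",np.round([q[:,0].min(),q[:,0].max(),q[:,1].min(),q[:,1].max(),q[:,2].max()],3), np.round(np.nanmedian(P[...,2][(np.abs(P[...,2])<.02)]),4))
# cups by colour
for c,(im,P) in C.items():
  hsv=cv2.cvtColor(im,cv2.COLOR_RGB2HSV)
  reg=(abs(P[...,0]-.575)<.06)&(abs(P[...,1]+.05)<.2)&(P[...,2]>0.0)
  H,S,V=[hsv[...,k].astype(int) for k in range(3)]
  for n,mm in dict(red=((H<6)|(H>172))&(S>150),yellow=(H>24)&(H<35)&(S>150),green=(H>45)&(H<85)&(S>100),white=(S<60)&(abs(P[...,1])<.05)&(abs(P[...,0]-.58)<.045)).items():
    m=(reg&mm).astype(np.uint8);k,l,s,ce=cv2.connectedComponentsWithStats(m)
    if k<2: print(c,n,'none');continue
    b=1+s[1:,4].argmax();q=P[l==b];(cc,r)=cv2.minEnclosingCircle(q[:,:2].astype(np.float32));q2=q[q[:,2]>.02];
    print(c,n,len(q),np.round(cc,4),round(r,4),np.round([(q[:,0].min()+q[:,0].max())/2,(q[:,1].min()+q[:,1].max())/2],4),np.round(np.percentile(q[:,2],[5,50,95]),3))
E
```

```text
green top 235 215 cap [0.424  0.0296 0.1063] all [0.402 0.447 0.008 0.052 0.112] 0.0019
green scene 690 240 cap [0.4209 0.0261 0.1043] all [0.401 0.449 0.006 0.052 0.108] 0.0007
gold top 305 183 cap [0.5901 0.3287 0.1075] all [0.569 0.61  0.308 0.35  0.112] 0.0019
gold scene 428 122 cap [0.5874 0.3238 0.1053] all [0.569 0.612 0.306 0.35  0.11 ] 0.0007
salt top 183 114 cap [0.4485 0.15   0.0868] all [0.431 0.47  0.128 0.168 0.095] 0.0019
salt scene 370 91 cap [0.446  0.1456 0.0858] all [0.43  0.469 0.125 0.162 0.091] 0.0007
red top 288 161 cap [ 0.5664 -0.3488  0.101 ] all [ 0.546  0.585 -0.369 -0.329  0.107] 0.0019
red scene 720 244 cap [ 0.5626 -0.3521  0.0996] all [ 0.544  0.588 -0.372 -0.331  0.104] 0.0007
drop top 118 20 cap [ 0.4271 -0.0914  0.1006] all [ 0.411  0.441 -0.106 -0.076  0.105] 0.0019
drop scene 365 34 cap [ 0.4264 -0.0945  0.0966] all [ 0.411  0.443 -0.11  -0.079  0.103] 0.0007
blue top 252 162 cap [0.4441 0.2672 0.1021] all [0.424 0.464 0.247 0.287 0.108] 0.0019
blue scene 474 139 cap [0.4434 0.2631 0.0997] all [0.423 0.465 0.244 0.29  0.104] 0.0007
top red 455 [0.5658 0.0805] 0.0365 [0.5651 0.0807] [0.007 0.012 0.032]
top yellow 465 [ 0.5749 -0.0974] 0.0374 [ 0.5741 -0.0975] [0.007 0.012 0.032]
top green 462 [ 0.5789 -0.188 ] 0.0368 [ 0.5779 -0.1874] [0.007 0.011 0.032]
top white 488 [ 0.5727 -0.0078] 0.0392 [ 0.5707 -0.0071] [0.006 0.012 0.032]
scene red 393 [0.5658 0.0804] 0.0389 [0.566  0.0803] [0.008 0.016 0.029]
scene yellow 373 [ 0.5815 -0.1   ] 0.0434 [ 0.5809 -0.0997] [0.008 0.012 0.03 ]
scene green 560 [ 0.5786 -0.1883] 0.0387 [ 0.5792 -0.1899] [0.008 0.015 0.03 ]
scene white 468 [ 0.5786 -0.0036] 0.0468 [ 0.5767 -0.0088] [0.008 0.016 0.03 ]
```

Depth from both cameras agrees with the picture. First I'll move above the gold jar and start turning the tool toward yaw 90.

Call:
{"op": "step_arm", "data": {
  "commands": [
    {"dp": [-0.8814,-0.126,0],"rot": [0,0,1],"claw": 0},
    {"dp": [-0.8814,-0.126,0],"rot": [0,0,1],"claw": 0},
    {"dp": [-0.8814,-0.126,0],"rot": [0,0,1],"claw": 0},
    {"dp": [-0.8814,-0.126,0],"rot": [0,0,1],"claw": 0},
    {"dp": [-0.8814,-0.126,0],"rot": [0,0,1],"claw": 0},
    {"dp": [-0.8814,-0.126,0],"rot": [0,0,1],"claw": 0},
    {"dp": [-0.8814,-0.126,0],"rot": [0,0,1],"claw": 0},
    {"dp": [-0.8814,-0.126,0],"rot": [0,0,1],"claw": 0},
    {"dp": [-0.8814,-0.126,0],"rot": [0,0,1],"claw": 0},
    {"dp": [-0.8814,-0.126,0],"rot": [0,0,1],"claw": 0},
    {"dp": [-0.8814,-0.126,0],"rot": [0,0,1],"claw": 0},
    {"dp": [-0.8814,-0.126,0],"rot": [0,0,1],"claw": 0}
  ]
}}

```text
t: 2.4
tcp_pos: [0.5894, 0.3292, 0.3038]
tool_rot: [-180.0, -0.0, 131.2]
wrist_force: [-0.0, -0.6, 0.8]
opening: 0.0856
finger_force: 0.0
```

Call:
{"op": "step_arm", "data": {
  "commands": [
    {"dp": [0,0,0],"rot": [0,0,1],"claw": 0},
    {"dp": [0,0,0],"rot": [0,0,1],"claw": 0},
    {"dp": [0,0,0],"rot": [0,0,1],"claw": 0},
    {"dp": [0,0,0],"rot": [0,0,1],"claw": 0},
    {"dp": [0,0,0],"rot": [0,0,1],"claw": 0}
  ]
}}

```text
t: 2.9
tcp_pos: [0.5886, 0.3302, 0.3046]
tool_rot: [180.0, -0.0, 102.7]
wrist_force: [-0.7, -0.7, 0.0]
opening: 0.0852
finger_force: 0.0
```

Call:
{"op": "step_arm", "data": {
  "commands": [
    {"dp": [0,0,0],"rot": [0,0,0.438],"claw": 0},
    {"dp": [0,0,0],"rot": [0,0,0.438],"claw": 0},
    {"dp": [0,0,0],"rot": [0,0,0.438],"claw": 0},
    {"dp": [0,0,0],"rot": [0,0,0.438],"claw": 0}
  ]
}}

```text
t: 3.3
tcp_pos: [0.5895, 0.3294, 0.3043]
tool_rot: [180.0, -0.0, 90.2]
wrist_force: [-0.3, 0.0, -0.5]
opening: 0.0858
finger_force: 0.0
```

Call:
{"op": "step_arm", "data": {
  "commands": [
    {"dp": [0,0,0.2],"rot": [0,0,0],"claw": 0},
    {"dp": [0,0,0.2],"rot": [0,0,0],"claw": 0},
    {"dp": [0,0,0.25],"rot": [0,0,0],"claw": 0},
    {"dp": [0,0,0.3],"rot": [0,0,0],"claw": 0},
    {"dp": [0,0,0.348],"rot": [0,0,0],"claw": 0},
    {"dp": [0,0,0.348],"rot": [0,0,0],"claw": 0},
    {"dp": [0,0,0.348],"rot": [0,0,0],"claw": 0.4},
    {"dp": [0,0,0.348],"rot": [0,0,0],"claw": 0.7},
    {"dp": [0,0,0.348],"rot": [0,0,0],"claw": 1},
    {"dp": [0,0,0.348],"rot": [0,0,0],"claw": 1},
    {"dp": [0,0,0.348],"rot": [0,0,0],"claw": 1},
    {"dp": [0,0,0.348],"rot": [0,0,0],"claw": 1},
    {"dp": [0,0,0.348],"rot": [0,0,0],"claw": 1},
    {"dp": [0,0,0.348],"rot": [0,0,0],"claw": 1}
  ]
}}

```text
t: 4.7
tcp_pos: [0.5913, 0.3293, 0.1321]
tool_rot: [179.8, -0.1, 90.0]
wrist_force: [0.8, 0.1, 6.8]
opening: 0.0399
finger_force: 60.2
```

Call:
{"op": "step_arm", "data": {
  "commands": [
    {"dp": [0,0,-0.1],"rot": [0,0,0],"claw": 1},
    {"dp": [0,0,-0.2],"rot": [0,0,0],"claw": 1},
    {"dp": [0,0,-0.3],"rot": [0,0,0],"claw": 1},
    {"dp": [0,0,-0.3],"rot": [0,0,0],"claw": 1},
    {"dp": [-0.08,-0.003,-0.3],"rot": [0,0,0],"claw": 1},
    {"dp": [-0.16,-0.006,-0.3],"rot": [0,0,0],"claw": 1},
    {"dp": [-0.26,-0.01,-0.3],"rot": [0,0,0],"claw": 1},
    {"dp": [-0.36,-0.014,-0.3],"rot": [0,0,0],"claw": 1},
    {"dp": [-0.46,-0.018,-0.3],"rot": [0,0,0],"claw": 1},
    {"dp": [-0.56,-0.022,-0.3],"rot": [0,0,0],"claw": 1},
    {"dp": [-0.66,-0.026,-0.3],"rot": [0,0,0],"claw": 1},
    {"dp": [-0.74,-0.029,-0.3],"rot": [0,0,0],"claw": 1},
    {"dp": [-0.81,-0.032,-0.3],"rot": [0,0,0],"claw": 1},
    {"dp": [-0.855,-0.032,-0.3],"rot": [0,0,0],"claw": 1},
    {"dp": [-0.855,-0.032,-0.3],"rot": [0,0,0],"claw": 1},
    {"dp": [-0.855,-0.032,-0.3],"rot": [0,0,0],"claw": 1}
  ]
}}

```text
t: 6.3
tcp_pos: [0.5738, -0.099, 0.2795]
tool_rot: [-180.0, -0.0, 89.9]
wrist_force: [-0.4, 0.3, -1.4]
opening: 0.0403
finger_force: 61.0
```

```bash
python3 - <<'E'
from h import *
im,P=cloud("scene");cv2.imwrite("pics/s1.png",im[100:300,200:520,::-1].repeat(2,0).repeat(2,1))
im,P=cloud("top");m=(np.hypot(P[...,0]-.574,P[...,1]+.0985)<.05)&(P[...,2]>.13)&(P[...,2]<.3)
print(m.sum());o=ctrl.observe();print(o["tcp_pos"],o["wrist_force"])
E
```

```text
0
[ 0.57397588 -0.097796    0.27967663] [ 0.49190295  0.41469298 -0.81838802]
```

View pics/s1.png

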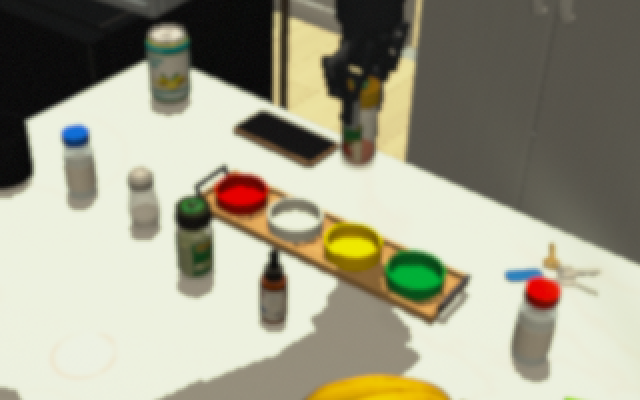

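The crop shows the gold jar hanging upright in the gripper, about (360,115) in the crop, so I'll lower it, release and lift.

Call:
{"op": "step_arm", "data": {
  "commands": [
    {"dp": [0,0,0.08],"rot": [0,0,0],"claw": 1},
    {"dp": [0,0,0.15],"rot": [0,0,0],"claw": 1},
    {"dp": [0,0,0.2],"rot": [0,0,0],"claw": 1},
    {"dp": [0,0,0.24],"rot": [0,0,0],"claw": 1},
    {"dp": [0,0,0.26],"rot": [0,0,0],"claw": 1},
    {"dp": [0,0,0.274],"rot": [0,0,0],"claw": 1},
    {"dp": [0,0,0.274],"rot": [0,0,0],"claw": 1},
    {"dp": [0,0,0.274],"rot": [0,0,0],"claw": 1},
    {"dp": [0,0,0.274],"rot": [0,0,0],"claw": 0.6},
    {"dp": [0,0,0.274],"rot": [0,0,0],"claw": 0.4},
    {"dp": [0,0,0.274],"rot": [0,0,0],"claw": 0.2},
    {"dp": [0,0,0.274],"rot": [0,0,0],"claw": 0},
    {"dp": [0,0,0.274],"rot": [0,0,0],"claw": 0},
    {"dp": [0,0,0.274],"rot": [0,0,0],"claw": 0},
    {"dp": [0,0,0.2],"rot": [0,0,0],"claw": 0},
    {"dp": [0,0,0.1],"rot": [0,0,0],"claw": 0},
    {"dp": [0,0,0],"rot": [0,0,0],"claw": 0},
    {"dp": [0,0,0],"rot": [0,0,0],"claw": 0}
  ]
}}

```text
t: 8.2
tcp_pos: [0.577, -0.0995, 0.2879]
tool_rot: [179.3, 0.2, 90.0]
wrist_force: [-0.5, -0.2, 0.5]
opening: 0.0854
finger_force: 0.0
```

Call:
{"op": "step_arm", "data": {
  "commands": [
    {"dp": [-0.1,-0.004,0],"rot": [0,0,0],"claw": 0},
    {"dp": [-0.2,-0.008,0],"rot": [0,0,0],"claw": 0},
    {"dp": [-0.3,-0.012,0],"rot": [0,0,0],"claw": 0},
    {"dp": [-0.4,-0.016,0],"rot": [0,0,0],"claw": 0},
    {"dp": [-0.47,-0.016,0],"rot": [0,0,0],"claw": 0},
    {"dp": [-0.503,-0.016,0],"rot": [0,0,0],"claw": 0},
    {"dp": [-0.503,-0.016,0],"rot": [0,0,0],"claw": 0},
    {"dp": [-0.503,-0.016,0.08],"rot": [0,0,0],"claw": 0},
    {"dp": [-0.503,-0.016,0.16],"rot": [0,0,0],"claw": 0},
    {"dp": [-0.503,-0.016,0.24],"rot": [0,0,0],"claw": 0},
    {"dp": [-0.503,-0.016,0.304],"rot": [0,0,0],"claw": 0},
    {"dp": [-0.503,-0.016,0.304],"rot": [0,0,0],"claw": 0},
    {"dp": [-0.503,-0.016,0.304],"rot": [0,0,0],"claw": 0.4},
    {"dp": [-0.503,-0.016,0.304],"rot": [0,0,0],"claw": 0.7},
    {"dp": [-0.503,-0.016,0.304],"rot": [0,0,0],"claw": 1},
    {"dp": [-0.503,-0.016,0.304],"rot": [0,0,0],"claw": 1},
    {"dp": [-0.503,-0.016,0.304],"rot": [0,0,0],"claw": 1},
    {"dp": [-0.503,-0.016,0.304],"rot": [0,0,0],"claw": 1},
    {"dp": [-0.503,-0.016,0.304],"rot": [0,0,0],"claw": 1}
  ]
}}

```text
t: 10.1
tcp_pos: [0.5677, -0.3511, 0.1311]
tool_rot: [179.7, 0.2, 90.0]
wrist_force: [0.3, 1.5, 6.8]
opening: 0.039
finger_force: 60.4
```

```bash
python3 - <<'E'
from h import *
for c in("top","scene"):
  im,P=cloud(c);m=(np.hypot(P[...,0]-.574,P[...,1]+.0985)<.035)&(P[...,2]>.1)&(P[...,2]<.13)
  q=P[m];print(len(q),np.round(np.median(q,0),4),np.round([q.min(0),q.max(0)],3).tolist())
o=ctrl.observe();print(o["tcp_pos"],o["opening"],o["wrist_force"])
cv2.imwrite("pics/s2.png",read_camera("scene")[0][100:300,260:580,::-1].repeat(2,0).repeat(2,1))
E
```

```text
181 [ 0.5731 -0.0975  0.1159] [[0.555, -0.118, 0.1], [0.596, -0.077, 0.122]]
210 [ 0.5696 -0.1016  0.1141] [[0.554, -0.119, 0.1], [0.598, -0.078, 0.119]]
[ 0.56765687 -0.35108456  0.13106222] 0.039367226566491005 [0.3234327  0.58160399 6.0472493 ]
```

View pics/s2.png

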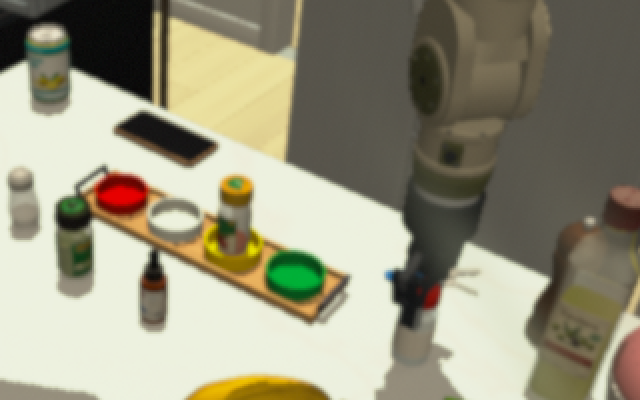

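Gold stands upright in the yellow cup at crop (235,220), and the gripper holds red at (415,300). Next I'll carry red to the red cup.

Call:
{"op": "step_arm", "data": {
  "commands": [
    {"dp": [0,0,-0.1],"rot": [0,0,0],"claw": 1},
    {"dp": [0,0,-0.2],"rot": [0,0,0],"claw": 1},
    {"dp": [0,0,-0.3],"rot": [0,0,0],"claw": 1},
    {"dp": [0,0,-0.32],"rot": [0,0,0],"claw": 1},
    {"dp": [0.08,0,-0.32],"rot": [0,0,0],"claw": 1},
    {"dp": [0.16,0,-0.32],"rot": [0,0,0],"claw": 1},
    {"dp": [0.26,0,-0.32],"rot": [0,0,0],"claw": 1},
    {"dp": [0.36,0,-0.32],"rot": [0,0,0],"claw": 1},
    {"dp": [0.46,0,-0.32],"rot": [0,0,0],"claw": 1},
    {"dp": [0.56,0,-0.32],"rot": [0,0,0],"claw": 1},
    {"dp": [0.66,0,-0.32],"rot": [0,0,0],"claw": 1},
    {"dp": [0.74,0,-0.32],"rot": [0,0,0],"claw": 1},
    {"dp": [0.81,0,-0.32],"rot": [0,0,0],"claw": 1},
    {"dp": [0.861,-0.001,-0.32],"rot": [0,0,0],"claw": 1},
    {"dp": [0.861,-0.001,-0.32],"rot": [0,0,0],"claw": 1},
    {"dp": [0.861,-0.001,-0.32],"rot": [0,0,0],"claw": 1},
    {"dp": [0.861,-0.001,-0.32],"rot": [0,0,0],"claw": 1}
  ]
}}

```text
t: 11.95
tcp_pos: [0.5657, 0.0795, 0.288]
tool_rot: [180.0, 0.0, 90.0]
wrist_force: [-0.3, -0.3, -1.1]
opening: 0.0394
finger_force: 61.4
```

Call:
{"op": "step_arm", "data": {
  "commands": [
    {"dp": [0,0,0.08],"rot": [0,0,0],"claw": 1},
    {"dp": [0,0,0.16],"rot": [0,0,0],"claw": 1},
    {"dp": [0,0,0.22],"rot": [0,0,0],"claw": 1},
    {"dp": [0,0,0.26],"rot": [0,0,0],"claw": 1},
    {"dp": [0,0,0.28],"rot": [0,0,0],"claw": 1},
    {"dp": [0,0,0.29],"rot": [0,0,0],"claw": 1},
    {"dp": [0,0,0.29],"rot": [0,0,0],"claw": 1},
    {"dp": [0,0,0.29],"rot": [0,0,0],"claw": 1},
    {"dp": [0,0,0.29],"rot": [0,0,0],"claw": 0.6},
    {"dp": [0,0,0.29],"rot": [0,0,0],"claw": 0.4},
    {"dp": [0,0,0.29],"rot": [0,0,0],"claw": 0.2},
    {"dp": [0,0,0.29],"rot": [0,0,0],"claw": 0},
    {"dp": [0,0,0.29],"rot": [0,0,0],"claw": 0},
    {"dp": [0,0,0.29],"rot": [0,0,0],"claw": 0},
    {"dp": [0,0,0.2],"rot": [0,0,0],"claw": 0},
    {"dp": [0,0,0.1],"rot": [0,0,0],"claw": 0},
    {"dp": [0,0,0],"rot": [0,0,0],"claw": 0},
    {"dp": [0,0,0],"rot": [0,0,0],"claw": 0},
    {"dp": [0,0,0],"rot": [0,0,0],"claw": 0}
  ]
}}

```text
t: 13.85
tcp_pos: [0.5665, 0.0803, 0.2896]
tool_rot: [179.8, -0.0, 90.0]
wrist_force: [-0.5, 0.5, -0.7]
opening: 0.0853
finger_force: 0.0
```

Call:
{"op": "step_arm", "data": {
  "commands": [
    {"dp": [-0.034,-0.094,0],"rot": [0,0,0],"claw": 0},
    {"dp": [-0.068,-0.188,0],"rot": [0,0,0],"claw": 0},
    {"dp": [-0.102,-0.26,0],"rot": [0,0,0],"claw": 0},
    {"dp": [-0.102,-0.282,0],"rot": [0,0,0],"claw": 0},
    {"dp": [-0.102,-0.282,0],"rot": [0,0,0],"claw": 0},
    {"dp": [-0.102,-0.282,0.08],"rot": [0,0,0],"claw": 0},
    {"dp": [-0.102,-0.282,0.16],"rot": [0,0,0],"claw": 0},
    {"dp": [-0.102,-0.282,0.24],"rot": [0,0,0],"claw": 0},
    {"dp": [-0.102,-0.282,0.316],"rot": [0,0,0],"claw": 0},
    {"dp": [-0.102,-0.282,0.316],"rot": [0,0,0],"claw": 0},
    {"dp": [-0.102,-0.282,0.316],"rot": [0,0,0],"claw": 0.4},
    {"dp": [-0.102,-0.282,0.316],"rot": [0,0,0],"claw": 0.7},
    {"dp": [-0.102,-0.282,0.316],"rot": [0,0,0],"claw": 1},
    {"dp": [-0.102,-0.282,0.316],"rot": [0,0,0],"claw": 1},
    {"dp": [-0.102,-0.282,0.316],"rot": [0,0,0],"claw": 1},
    {"dp": [-0.102,-0.282,0.316],"rot": [0,0,0],"claw": 1},
    {"dp": [-0.102,-0.282,0.316],"rot": [0,0,0],"claw": 1}
  ]
}}

```text
t: 15.55
tcp_pos: [0.4261, 0.0292, 0.1318]
tool_rot: [179.8, 0.0, 90.0]
wrist_force: [-0.9, 0.6, 6.1]
opening: 0.0437
finger_force: 60.2
```

```bash
python3 - <<'E'
from h import *
for c in("top","scene"):
  im,P=cloud(c);m=(np.hypot(P[...,0]-.5655,P[...,1]-.0805)<.035)&(P[...,2]>.095)&(P[...,2]<.13)
  q=P[m];print(len(q),np.round(np.median(q,0),4),np.round([q.min(0),q.max(0)],3).tolist())
E
```

```text
151 [0.5654 0.0799 0.1104] [[0.547, 0.063, 0.098], [0.583, 0.099, 0.116]]
118 [0.5662 0.0745 0.1091] [[0.552, 0.061, 0.095], [0.585, 0.1, 0.113]]
```

Call:
{"op": "step_arm", "data": {
  "commands": [
    {"dp": [0,0,-0.1],"rot": [0,0,0],"claw": 1},
    {"dp": [0,0,-0.2],"rot": [0,0,0],"claw": 1},
    {"dp": [0,0,-0.3],"rot": [0,0,0],"claw": 1},
    {"dp": [0,0,-0.32],"rot": [0,0,0],"claw": 1},
    {"dp": [-0.06,0.042,-0.32],"rot": [0,0,0],"claw": 1},
    {"dp": [-0.13,0.092,-0.32],"rot": [0,0,0],"claw": 1},
    {"dp": [-0.2,0.142,-0.32],"rot": [0,0,0],"claw": 1},
    {"dp": [-0.27,0.192,-0.32],"rot": [0,0,0],"claw": 1},
    {"dp": [-0.34,0.242,-0.32],"rot": [0,0,0],"claw": 1},
    {"dp": [-0.4,0.284,-0.32],"rot": [0,0,0],"claw": 1},
    {"dp": [-0.435,0.308,-0.32],"rot": [0,0,0],"claw": 1},
    {"dp": [-0.435,0.308,-0.32],"rot": [0,0,0],"claw": 1},
    {"dp": [-0.435,0.308,-0.32],"rot": [0,0,0],"claw": 1},
    {"dp": [-0.435,0.308,-0.32],"rot": [0,0,0],"claw": 1}
  ]
}}

```text
t: 17.05
tcp_pos: [0.5781, -0.1874, 0.2898]
tool_rot: [-180.0, -0.0, 90.0]
wrist_force: [0.4, 0.5, -1.5]
opening: 0.0435
finger_force: 61.9
```

Call:
{"op": "step_arm", "data": {
  "commands": [
    {"dp": [0,0,0.08],"rot": [0,0,0],"claw": 1},
    {"dp": [0,0,0.16],"rot": [0,0,0],"claw": 1},
    {"dp": [0,0,0.22],"rot": [0,0,0],"claw": 1},
    {"dp": [0,0,0.26],"rot": [0,0,0],"claw": 1},
    {"dp": [0,0,0.28],"rot": [0,0,0],"claw": 1},
    {"dp": [0,0,0.293],"rot": [0,0,0],"claw": 1},
    {"dp": [0,0,0.293],"rot": [0,0,0],"claw": 1},
    {"dp": [0,0,0.293],"rot": [0,0,0],"claw": 1},
    {"dp": [0,0,0.293],"rot": [0,0,0],"claw": 0.6},
    {"dp": [0,0,0.293],"rot": [0,0,0],"claw": 0.4},
    {"dp": [0,0,0.293],"rot": [0,0,0],"claw": 0.2},
    {"dp": [0,0,0.293],"rot": [0,0,0],"claw": 0},
    {"dp": [0,0,0.293],"rot": [0,0,0],"claw": 0},
    {"dp": [0,0,0.293],"rot": [0,0,0],"claw": 0},
    {"dp": [0,0,0.2],"rot": [0,0,0],"claw": 0},
    {"dp": [0,0,0.1],"rot": [0,0,0],"claw": 0},
    {"dp": [0,0,0],"rot": [0,0,0],"claw": 0},
    {"dp": [0,0,0],"rot": [0,0,0],"claw": 0},
    {"dp": [0,0,0],"rot": [0,0,0],"claw": 0}
  ]
}}

```text
t: 18.95
tcp_pos: [0.5794, -0.1885, 0.2916]
tool_rot: [179.8, 0.1, 90.0]
wrist_force: [0.6, 0.2, -1.5]
opening: 0.0855
finger_force: 0.0
```

Call:
{"op": "step_arm", "data": {
  "commands": [
    {"dp": [0.09,-0.034,0],"rot": [0,0,0],"claw": 0},
    {"dp": [0.18,-0.069,0],"rot": [0,0,0],"claw": 0},
    {"dp": [0.27,-0.104,0],"rot": [0,0,0],"claw": 0},
    {"dp": [0.36,-0.138,0],"rot": [0,0,0],"claw": 0},
    {"dp": [0.45,-0.173,0],"rot": [0,0,0],"claw": 0},
    {"dp": [0.54,-0.208,0],"rot": [0,0,0],"claw": 0},
    {"dp": [0.62,-0.239,0],"rot": [0,0,0],"claw": 0},
    {"dp": [0.67,-0.258,0],"rot": [0,0,0],"claw": 0},
    {"dp": [0.67,-0.258,0],"rot": [0,0,0],"claw": 0},
    {"dp": [0.67,-0.258,0],"rot": [0,0,0],"claw": 0}
  ]
}}

```text
t: 19.95
tcp_pos: [0.4489, 0.147, 0.2884]
tool_rot: [-179.9, 0.0, 90.1]
wrist_force: [0.3, 0.6, -0.4]
opening: 0.0857
finger_force: 0.0
```

Call:
{"op": "step_arm", "data": {
  "commands": [
    {"dp": [0,0,0.08],"rot": [0,0,0],"claw": 0},
    {"dp": [0,0,0.16],"rot": [0,0,0],"claw": 0},
    {"dp": [0,0,0.24],"rot": [0,0,0],"claw": 0},
    {"dp": [0,0,0.32],"rot": [0,0,0],"claw": 0},
    {"dp": [0,0,0.372],"rot": [0,0,0],"claw": 0},
    {"dp": [0,0,0.372],"rot": [0,0,0],"claw": 0},
    {"dp": [0,0,0.372],"rot": [0,0,0],"claw": 0},
    {"dp": [0,0,0.372],"rot": [0,0,0],"claw": 0.4},
    {"dp": [0,0,0.372],"rot": [0,0,0],"claw": 0.7},
    {"dp": [0,0,0.372],"rot": [0,0,0],"claw": 1},
    {"dp": [0,0,0.372],"rot": [0,0,0],"claw": 1},
    {"dp": [0,0,0.372],"rot": [0,0,0],"claw": 1},
    {"dp": [0,0,0.372],"rot": [0,0,0],"claw": 1},
    {"dp": [0,0,0.372],"rot": [0,0,0],"claw": 1},
    {"dp": [0,0,0.372],"rot": [0,0,0],"claw": 1}
  ]
}}

```text
t: 21.45
tcp_pos: [0.4508, 0.1471, 0.1058]
tool_rot: [179.8, -0.0, 90.0]
wrist_force: [-0.2, 0.4, 9.1]
opening: 0.0375
finger_force: 58.9
```

```bash
python3 - <<'E'
from h import *
for c in("top","scene"):
  im,P=cloud(c);m=(np.hypot(P[...,0]-.5785,P[...,1]+.188)<.035)&(P[...,2]>.1)&(P[...,2]<.13)
  q=P[m];print(len(q),np.round(np.median(q,0),4),np.round([q.min(0),q.max(0)],3).tolist())
cv2.imwrite("pics/s3.png",im[80:300,200:520,::-1].repeat(2,0).repeat(2,1))
E
```

```text
220 [ 0.5757 -0.1857  0.115 ] [[0.555, -0.207, 0.101], [0.599, -0.164, 0.121]]
267 [ 0.5714 -0.1901  0.1134] [[0.553, -0.209, 0.1], [0.6, -0.166, 0.117]]
```

View pics/s3.png

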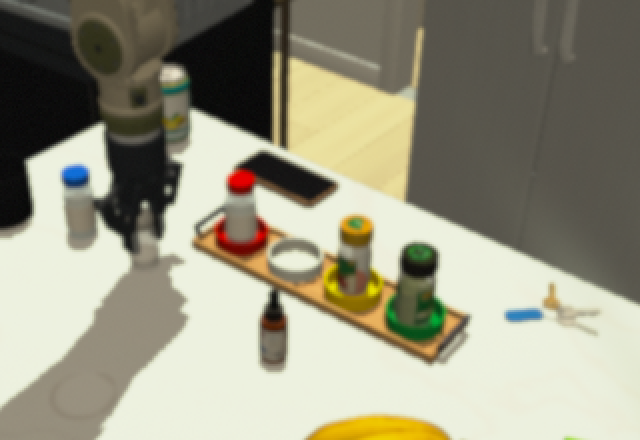

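The red, gold and green jars stand upright in their cups at crop (240,215), (355,265) and (418,290). The salt shaker is gripped at (143,240), and blue (77,200) and the dropper (272,330) are untouched.

Call:
{"op": "step_arm", "data": {
  "commands": [
    {"dp": [0,0,-0.06],"rot": [0,0,0],"claw": 1},
    {"dp": [0,0,-0.14],"rot": [0,0,0],"claw": 1},
    {"dp": [0,0,-0.23],"rot": [0,0,0],"claw": 1},
    {"dp": [0,0,-0.32],"rot": [0,0,0],"claw": 1},
    {"dp": [0,0,-0.34],"rot": [0,0,0],"claw": 1},
    {"dp": [-0.05,0.038,-0.34],"rot": [0,0,0],"claw": 1},
    {"dp": [-0.11,0.085,-0.34],"rot": [0,0,0],"claw": 1},
    {"dp": [-0.17,0.131,-0.34],"rot": [0,0,0],"claw": 1},
    {"dp": [-0.23,0.178,-0.34],"rot": [0,0,0],"claw": 1},
    {"dp": [-0.28,0.216,-0.34],"rot": [0,0,0],"claw": 1},
    {"dp": [-0.312,0.241,-0.34],"rot": [0,0,0],"claw": 1},
    {"dp": [-0.312,0.241,-0.34],"rot": [0,0,0],"claw": 1},
    {"dp": [-0.312,0.241,-0.34],"rot": [0,0,0],"claw": 1},
    {"dp": [-0.312,0.241,-0.34],"rot": [0,0,0],"claw": 1}
  ]
}}

```text
t: 22.95
tcp_pos: [0.5693, -0.0083, 0.2736]
tool_rot: [-179.9, -0.0, 90.0]
wrist_force: [-0.5, 0.7, -0.9]
opening: 0.0373
finger_force: 60.6
```

```bash
python3 - <<'E'
from h import *
im,d=read_camera("scene");cv2.imwrite("pics/s4.png",im[80:300,200:520,::-1].repeat(2,0).repeat(2,1))
E
```

```text
(no output)
```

View pics/s4.png

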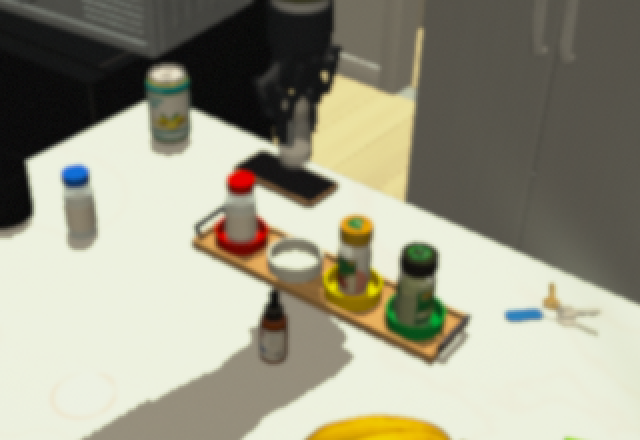

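The salt hangs upright at (295,130), so I'll lower and release it, then retreat up.

Call:
{"op": "step_arm", "data": {
  "commands": [
    {"dp": [0,0,0.08],"rot": [0,0,0],"claw": 1},
    {"dp": [0,0,0.16],"rot": [0,0,0],"claw": 1},
    {"dp": [0,0,0.23],"rot": [0,0,0],"claw": 1},
    {"dp": [0,0,0.28],"rot": [0,0,0],"claw": 1},
    {"dp": [0,0,0.3],"rot": [0,0,0],"claw": 1},
    {"dp": [0,0,0.314],"rot": [0,0,0],"claw": 1},
    {"dp": [0,0,0.314],"rot": [0,0,0],"claw": 1},
    {"dp": [0,0,0.314],"rot": [0,0,0],"claw": 1},
    {"dp": [0,0,0.314],"rot": [0,0,0],"claw": 0.6},
    {"dp": [0,0,0.314],"rot": [0,0,0],"claw": 0.4},
    {"dp": [0,0,0.314],"rot": [0,0,0],"claw": 0.2},
    {"dp": [0,0,0.314],"rot": [0,0,0],"claw": 0},
    {"dp": [0,0,0.314],"rot": [0,0,0],"claw": 0},
    {"dp": [0,0,0.314],"rot": [0,0,0],"claw": 0},
    {"dp": [0,0,0.24],"rot": [0,0,0],"claw": 0},
    {"dp": [0,0,0.15],"rot": [0,0,0],"claw": 0},
    {"dp": [0,0,0.05],"rot": [0,0,0],"claw": 0},
    {"dp": [0,0,-0.05],"rot": [0,0,0],"claw": 0},
    {"dp": [0,0,-0.05],"rot": [0,0,0],"claw": 0}
  ]
}}

```text
t: 24.9
tcp_pos: [0.5729, -0.0096, 0.307]
tool_rot: [179.3, 0.1, 90.0]
wrist_force: [0.9, -0.6, -0.6]
opening: 0.0856
finger_force: 0.0
```

Call:
{"op": "step_arm", "data": {
  "commands": [
    {"dp": [0.1,-0.06,0],"rot": [0,0,0],"claw": 0},
    {"dp": [0.19,-0.1,0],"rot": [0,0,0],"claw": 0},
    {"dp": [0.28,-0.14,0],"rot": [0,0,0],"claw": 0},
    {"dp": [0.37,-0.18,0],"rot": [0,0,0],"claw": 0},
    {"dp": [0.46,-0.2,0],"rot": [0,0,0],"claw": 0},
    {"dp": [0.5,-0.2,0],"rot": [0,0,0],"claw": 0},
    {"dp": [0.5,-0.2,0],"rot": [0,0,0],"claw": 0},
    {"dp": [0.5,-0.2,0],"rot": [0,0,0],"claw": 0}
  ]
}}

```text
t: 25.7
tcp_pos: [0.4699, 0.241, 0.2986]
tool_rot: [-180.0, 0.0, 90.1]
wrist_force: [-0.1, -1.1, -0.7]
opening: 0.0858
finger_force: 0.0
```

```bash
python3 - <<'E'
from h import *
for c in("top","scene"):
  im,P=cloud(c)
  for n,(x,y,h) in dict(green=(.5785,-.188,.1),gold=(.574,-.0985,.1),salt=(.57,-.009,.085),red=(.5655,.0805,.095),drop=(.427,-.093,.02),blue=(.444,.267,.085)).items():
    m=(np.hypot(P[...,0]-x,P[...,1]-y)<.035)&(P[...,2]>h)&(P[...,2]<.13);q=P[m]
    print(c,n,len(q),np.round((q.min(0)+q.max(0))/2,4),q.max(0)[2].round(3))
cv2.imwrite("pics/s5.png",im[80:300,200:520,::-1].repeat(2,0).repeat(2,1))
print(ctrl.observe()["tcp_pos"])
E
```

```text
top green 220 [ 0.577  -0.1854  0.1107] 0.121
top gold 180 [ 0.5754 -0.0972  0.1111] 0.121
top salt 114 [ 0.5688 -0.0053  0.0943] 0.102
top red 153 [0.5652 0.0812 0.107 ] 0.116
top drop 119 [ 0.4266 -0.0909  0.0629] 0.105
top blue 87 [0.4456 0.2604 0.0964] 0.107
scene green 266 [ 0.5771 -0.1867  0.1087] 0.117
scene gold 215 [ 0.5768 -0.0991  0.1093] 0.118
scene salt 107 [ 0.5673 -0.0069  0.0928] 0.1
scene red 152 [0.5654 0.0802 0.1041] 0.113
scene drop 363 [ 0.4277 -0.094   0.0615] 0.103
scene blue 148 [0.4461 0.2681 0.0945] 0.104
[0.4703141  0.23989384 0.29864951]
```

View pics/s5.png

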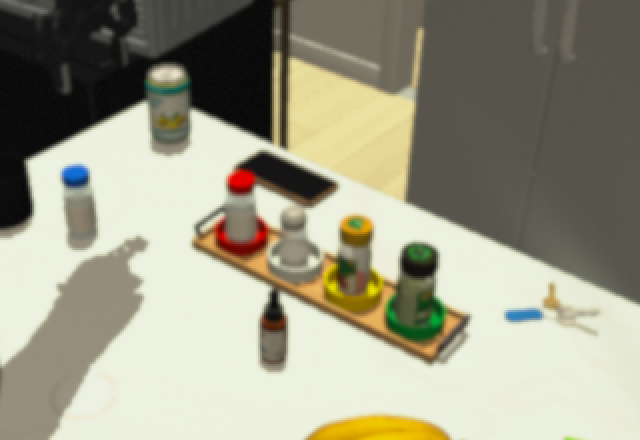

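All four stand upright in their own cups at crop (240,215), (293,240), (355,265) and (418,290). Blue (77,200) and the dropper (272,330) are where they started.

```bash
python3 -c "from h import *; print(hand_in())"
```

```text
the job is handed in; nothing more can be done
None
```

I handed the job in at about 26 s: the last camera check showed all four seasonings upright in their own cups and the dropper bottle and blue-capped jar where they started, but `hand_in` returned no verdict.

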